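# Hold a turntable belt tensioner open

### The arm

A 7-joint arm with a two-finger parallel gripper is mounted at the origin on the work surface. World frame = base frame: x ahead of the robot, y to its left, z up, the work surface at z = 0. Lengths are in m, angles in rad, forces in N, time in s.
With the tool pointing down it reaches from about 0.425 to 0.825 m from the base axis. Payload 3.6 kg.
Tool frame: the origin (TCP) lies where the fingers leave the gripper's body, on its centre line; the fingertips stand 73 mm ahead of it and the grasp point (between the pads) lies 54 mm ahead of it; z points along the fingers, y is the line along which they close (so a half turn about z gives the same grasp; the last joint's range is limited). The gripper opens to 85 mm and grips with 20 to 120 N. Pads are 22 mm wide; open, the fingers measure 114 mm over their backs; the gripper's body (76 mm by 85 mm) begins 54 mm behind the grasp point. The pads swing forward as they close: fully open they stand 13 mm farther back than shut.
Start: joints at [-0.026, 0.615, -0.013, 1.423, 0.008, 1.103, -0.04], TCP at [0.65, 0, 0.304] pointing down, gripper open.
Joint ranges: [-3.12, 3.12], [-0.3, 2.06], [-1.34, 1.32], [0.26, 2.42], [-1.36, 4.5], [0.01, 1.98], [-2.84, 2.84]. Speed limits (rad/s): [2.79, 2.79, 3.14, 3.14, 3.14, 3.14, 3.14].

### API

Orientations are given as a unit quaternion [x, y, z, w].
In Python, from station import arm, imaging, planner, sensors gives the robot as it stands (arm), with the cameras (imaging), the kinematics (planner) and the readings (sensors). Calls block until the motion is done:
- arm.movep(position, orientation): joint-space move of the TCP to a pose.
- arm.line_to(position, velocity=0.15, ori=None): straight line of the TCP; ori=None keeps the orientation; velocity is the mean speed in m/s.
- arm.move_j(angles): joint-space move.
- arm.move_gripper(opening, effort=None): opening from 0.0 (shut) to 1.0 (fully open); effort is the grip in N (None keeps the last); returns when the fingers have stopped.
- arm.pause(seconds).
- planner.ik(position, orientation): joint angles nearest the present ones, or None.
- imaging.snapshot(name): name is "scene" or "side" or "wrist"; returns the picture (384x512x3 uint8, blue, green, red); there is no depth.
- imaging.camera_info(name): a dict with "fx", "fy", "cx", "cy" (pixels), "dist_coeffs" ([k1, k2, p1, p2, k3] as OpenCV has them; the pictures are not rectified), "R" (3x3) and "t" (3): a world point X has camera coordinates R X + t; the wrist camera has in their place "T_tool_cam" (4x4, takes a point from camera to tool coordinates, whose origin is the TCP and whose axes are the flange's). Camera axes: x right, y down, z forward; pixel columns grow to the right and rows downward; lengths in m; the calibration is good to about 2 mm. A picture is of the moment at which its call begins: read the wrist's pose just before it. camera_info takes no time and is no camera call.
A pose or a line that the arm cannot do raises arm.MotionError and nothing moves.
- arm.finish_job(): hands the job in; it is judged then, once.
Readings, each from a call of its own:
- sensors.read_time(): time.
- sensors.read_joint_positions(): joint angles.
- sensors.read_dq(): joint speeds.
- sensors.read_effort(): joint torques, N m.
- sensors.read_tool_pos(): TCP position.
- sensors.read_eef_rot(): TCP orientation.
- sensors.read_ft_force(): force on the tool from outside, world axes, zero at the start.
- sensors.read_wrist_torque(): the same for the moment, N m.
- sensors.read_opening(): opening from 0.0 (shut) to 1.0 (fully open).
- sensors.read_finger_force(): force on a finger pad.
Only numpy, scipy, OpenCV 4.12 (cv2) and the standard library are available. Lean on these libraries where they do the work, as an engineer would, in place of code of your own. Each camera call takes 0.05 s, during which the arm holds its last target. There are 200 camera calls.

### The job

The drive belt of the spray booth's turntable is to be changed. Lift the loose cover plate off the drive unit's pins and lay it flat, handle up, in the middle of the rubber mat, without dropping it. Then, with the fingers, swing the sprung tensioner arm that ends in a roller against its spring all the way to its stop and keep holding it there: finish while still holding, and leave the painted shells and the mixing cup alone.

Things in the scene. Friction and masses are not known exactly. Their poses are not given: they have to be found in the camera images.
- drive_unit: Drive unit fixed to the table, left or right (mat on the other side): aluminium tray 170 x 270 x 20 mm (x by y), motor at +x, to x = 112 mm. Origin: centre of underside. Corner posts, 18 mm thick, at (+-65,+-115) mm, tops 64 mm up; pins 8 mm thick, tops at 80 mm, on those at (65,115) and (-65,-115). Fixed pulleys at (42,-68), radius 22, and (45,75), radius 17 mm, tops at 60 mm.
- cover: Loose grey plate, 155 x 255 x 5 mm (x by y), 0.25 to 0.5 kg, two 12 mm holes over the pins. Origin: centre of underside, z up. Starts on the four posts, axes along the drive unit's, origin 64 mm above the table, hiding the arm. Bow handle over its centre: 12 mm round steel bar along the plate's y, straight over 84 mm, bar axis 35 mm above the origin; 24 mm free beneath it.
- mat: Black rubber mat, 200 x 300 x 4 mm (its x by y), fixed on the table. Origin: centre of its underside; top at 4 mm.
- tension_arm (a joint): Swing of the sprung tensioner arm about its upright pivot, rad. 0: at rest, held there by the spring; grows anticlockwise seen from above, to 0.87 at the stop, a firm end. The spring needs about 3 N at the roller to start it and 9 N at the stop, and swings the arm back as soon as it is let go.
- pivot (a point): Point on the upright axis of the arm's pivot, 39 mm above the table; the pivot's top is at about 38 mm. The arm is a flat steel bar 18 mm wide, 16 to 24 mm above the table, from here to the roller.
- roller (a point): Black plastic roller standing on the arm's free end, 28 mm diameter, 30 mm high, fixed to the arm and turning with it. This point: centre of its underside, 24 mm above the table, 80 mm from the pivot axis; top 54 mm above the table. At rest at (-24,45) mm in the drive unit's x, y, at the stop at (-30,-22). Free all round for fingers above 26 mm. Tray floor 5 mm above the table.
- shell_a: Bystander: freshly painted white plastic shell, 80 x 120 x 32 mm, at the left (+y) end of the work; origin: centre of its underside.
- shell_b: Bystander: another white shell, the same, at the right end; origin: centre of its underside.
- mixing_cup: Bystander: white cup, 68 mm across and 85 mm high, between robot and work; origin: centre of its underside.

How it is judged:
By the outcome, as a careful person would: the job done as asked, in the order asked, and still so for the second after the job is handed in, while the arm keeps its last pose, push and grip.
It also fails if it takes over 58 s, if anything falls off the work surface, if the arm or the gripper's body presses on something with over 40 N, if the wrist force passes 120 N, or if a joint passes its speed limit or range.

## Working session

There is one attempt and no reset: what is moved stays moved. The work goes in short steps, each a Python script; the robot and the scene stay as the last script left them, time stands still between calls to the robot, and variables do not carry over. Pictures are saved under pics/ and viewed, at most 10 in all, crops included, and the job is handed in when it is done.

```bash
ls; mkdir -p pics
python3 - <<'E'
from station import arm, imaging, planner, sensors
import cv2
for n in("scene","side","wrist"):
    im=imaging.snapshot(n); cv2.imwrite(f"pics/{n}0.png",im); print(n,imaging.camera_info(n))
print(sensors.read_tool_pos(),sensors.read_eef_rot(),sensors.read_time())
a=[cv2.imread(f"pics/{n}0.png") for n in("scene","side")]
E
```

```text
pics
station.py
scene {'fx': 348.75344274012656, 'fy': 348.75344274012656, 'cx': 252.33030415061506, 'cy': 192.959463529301, 'dist_coeffs': array([-0.07153218,  0.        ,  0.        ,  0.        ,  0.        ]), 'R': array([[-0.59082824,  0.80676519, -0.00720535],
       [ 0.4532804 ,  0.32454187, -0.8301864 ],
       [-0.66742705, -0.49376361, -0.55743935]]), 't': array([ 0.31534947, -0.16062239,  1.72831544])}
side {'fx': 398.90869313293257, 'fy': 398.90869313293257, 'cx': 254.426321518262, 'cy': 190.56099790124125, 'dist_coeffs': array([-0.14238597,  0.        ,  0.        ,  0.        ,  0.        ]), 'R': array([[-0.77800572, -0.62811884,  0.01318418],
       [-0.46753413,  0.5648281 , -0.67998607],
       [ 0.41966526, -0.53519711, -0.73310648]]), 't': array([0.40120156, 0.28877136, 1.3513488 ])}
wrist {'fx': 303.4337826525233, 'fy': 303.4337826525233, 'cx': 255.9114788058035, 'cy': 192.24855427853205, 'dist_coeffs': array([-0.053352,  0.      ,  0.      ,  0.      ,  0.      ]), 'T_tool_cam': array([[-2.89573710e-04, -9.58475256e-01, -2.85175561e-01,
         7.22414613e-02],
       [ 9.99999638e-01, -4.95334831e-05, -8.48940164e-04,
         6.44988531e-04],
       [ 7.99562402e-04, -2.85175704e-01,  9.58474923e-01,
        -7.08427671e-02],
       [ 0.00000000e+00,  0.00000000e+00,  0.00000000e+00,
         1.00000000e+00]])}
[6.49557663e-01 3.25448419e-05 3.03001945e-01] [ 7.07076300e-01  7.07136560e-01 -7.15715336e-04 -6.92205096e-04] 0.15
```

View pics/scene0.png

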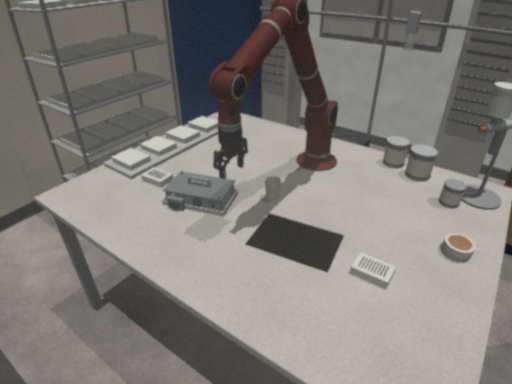

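View pics/side0.png

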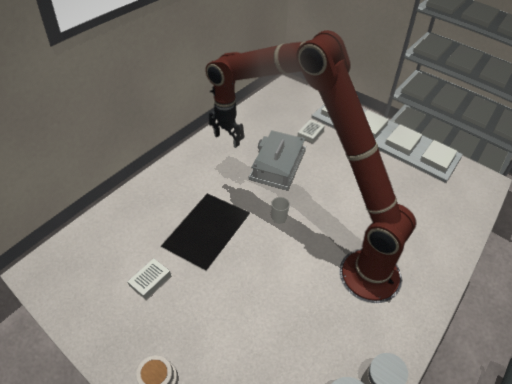

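```bash
cat > h.py <<'E'
import numpy as np, cv2
from scipy.spatial.transform import Rotation as Ro
from station import arm, imaging, planner, sensors
def cam(n, pose=None):
    c=imaging.camera_info(n); K=np.array([[c['fx'],0,c['cx']],[0,c['fy'],c['cy']],[0,0,1]])
    if n!='wrist': return K,c['dist_coeffs'],np.array(c['R']),np.array(c['t'])
    p,q=pose; M=np.eye(4); M[:3,:3]=Ro.from_quat(q).as_matrix(); M[:3,3]=p
    W=np.linalg.inv(M@c['T_tool_cam']); return K,c['dist_coeffs'],W[:3,:3],W[:3,3]
def ray(c,uv):
    K,d,R,t=c; x=cv2.undistortPoints(np.array([[uv]],float),K,d)[0,0]
    v=R.T@np.array([x[0],x[1],1]); return -R.T@t, v/np.linalg.norm(v)
def onz(c,uv,z):
    o,v=ray(c,uv); return o+v*(z-o[2])/v[2]
def tri(obs):
    A=np.zeros((3,3));b=np.zeros(3);L=[ray(*o) for o in obs]
    for o,v in L: P=np.eye(3)-np.outer(v,v);A+=P;b+=P@o
    X=np.linalg.solve(A,b); return X,[round(1e3*np.linalg.norm(np.cross(v,X-o)),1) for o,v in L]
def proj(c,X): return cv2.projectPoints(np.array(X,float).reshape(-1,1,3),cv2.Rodrigues(c[2])[0],c[3],c[0],c[1])[0][:,0]
def down(yaw): # tool z down, closing line (tool y) at world angle yaw
    y=np.array([np.cos(yaw),np.sin(yaw),0]);z=np.array([0,0,-1.]);return Ro.from_matrix(np.c_[np.cross(y,z),y,z]).as_quat()
def wpose(): return sensors.read_tool_pos(),sensors.read_eef_rot()
E
python3 - <<'E'
from h import *
S,D=cam('scene'),cam('side')
for n,a,b in(('handle',(200,181),(280,148)),('cup',(274,198),(280,217)),('shellR',(157,177),(311,131)),('shellL',(374,267),(150,278))): print(n,*tri([(S,a),(D,b)]))
for n,c,box in(('scene',S,(240,210,350,270)),('side',D,(155,185,255,275))):
    im=cv2.imread(f'pics/{n}0.png'); x0,y0,x1,y1=box
    m=np.zeros(im.shape[:2],np.uint8); m[y0:y1,x0:x1]=(im[y0:y1,x0:x1].max(2)<45)*255
    k=max(cv2.findContours(m,0,2)[0],key=cv2.contourArea)
    p=cv2.approxPolyDP(k,5,True)[:,0]; print(n,p.tolist())
    P=[onz(c,q,.004) for q in p]; print(np.round(P,3).tolist(),np.mean(P,0))
a=cv2.resize(cv2.imread('pics/scene0.png')[165:215,155:245],None,fx=8,fy=6,interpolation=2)
b=cv2.resize(cv2.imread('pics/side0.png')[125:195,240:315],None,fx=6,fy=6,interpolation=2)
cv2.imwrite('pics/scropa.png',a)
E
```

```text
handle [ 0.57328211 -0.23632855  0.08909443] [np.float64(3.7), np.float64(3.7)]
cup [0.3920984  0.00356379 0.00216924] [np.float64(6.4), np.float64(6.4)]
shellR [ 0.58212934 -0.50278636  0.01570256] [np.float64(0.4), np.float64(0.4)]
shellL [0.5606914  0.49801281 0.02472287] [np.float64(1.0), np.float64(1.0)]Traceback (most recent call last):
  File "<stdin>", line 7, in <module>
ValueError: max() iterable argument is empty
```

Run:
```python
from h import *
import json
S,D=cam('scene'),cam('side')
M,_=tri([(S,(297,240)),(D,(206,231))]);print(M)
out={}
for i,p in enumerate([(.52,-.14,.36),(.63,-.20,.36)]+[(M[0]-.03,M[1]+.0,.38)]):
    arm.movep(list(p),down(0)); arm.pause(.2)
    w=wpose(); im=imaging.snapshot('wrist'); cv2.imwrite(f'pics/w{i}.png',im); out[i]=[np.array(x).tolist() for x in w]
json.dump(out,open('w.json','w')); print(sensors.read_time())
im=[cv2.imread(f'pics/w{i}.png') for i in range(3)]
cv2.imwrite('pics/ov.png',cv2.resize(np.vstack([np.hstack(im[:2]),np.hstack([im[2],im[2]*0])]),(800,600)))
```

```text
[5.66457277e-01 2.21859256e-01 7.56763760e-05]
3.875
```

View pics/ov.png

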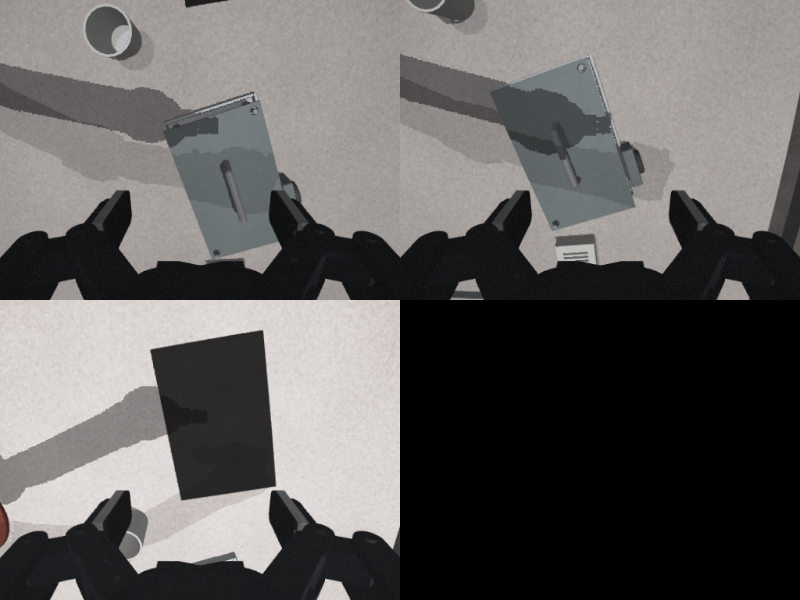

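The overview shows the cover in both views (pins at two opposite corners, handle in the middle, motor to the right) and the mat whole in the third. Now enlarge, and find the mat by code.

Run:
```python
from h import *
import json
w=json.load(open('w.json'))
im=cv2.imread('pics/w2.png'); g=im.max(2); m=np.uint8(g<70)*255; m[245:]=0
k=max(cv2.findContours(m,0,2)[0],key=cv2.contourArea); p=cv2.approxPolyDP(k,5,True)[:,0]
c=cam('wrist',w['2']); P=np.array([onz(c,q,.004) for q in p]); print(p.tolist(),P.round(4).tolist(),P.mean(0))
im=[cv2.imread(f'pics/w{i}.png') for i in range(2)]
a=cv2.resize(im[0][110:340,190:380],(400,484),interpolation=2); b=cv2.resize(im[1][65:295,110:300],(400,484),interpolation=2)
cv2.imwrite('pics/zoom.png',np.hstack([a,b]))
```

```text
[[335, 39], [193, 64], [230, 244], [352, 237]] [[0.645, 0.3764, 0.004], [0.4509, 0.3446, 0.004], [0.4949, 0.0724, 0.004], [0.6924, 0.0839, 0.004]] [0.57080416 0.21931966 0.004     ]
```

View pics/zoom.png

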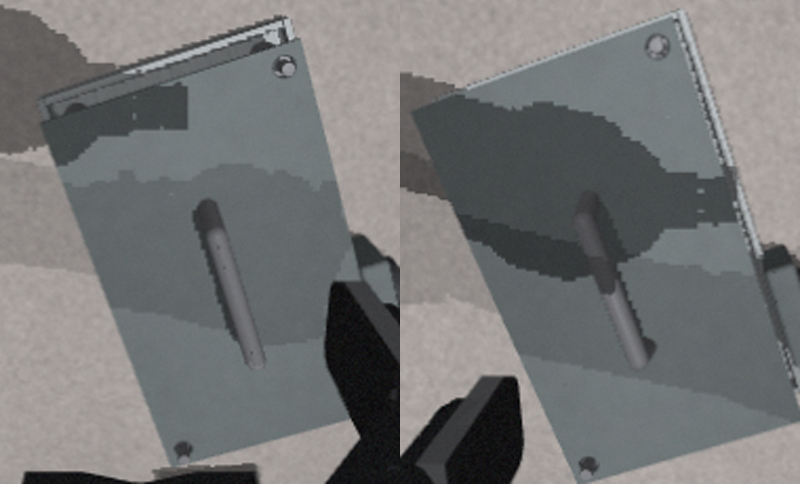

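The zoom shows the plate corners — left: (300,40), (45,122), (175,465); right: (680,12), (413,112), (580,482), (800,420) — pin tops (287,68), (183,449) / (657,45), (588,465), and the bar from (208,208) to (256,360) / (588,200) to (642,360).

Run:
```python
from h import *
import json
from scipy.optimize import least_squares
w=json.load(open('w.json')); C=[cam('wrist',w[str(i)]) for i in range(2)]
L=lambda x,y:(190+x*.475-.25,110+y*.4752-.25); R=lambda x,y:(110+(x-400)*.475-.25,65+y*.4752-.25)
X=77.5;Y=127.5
obs=[(0,L(300,40),(X,Y,5)),(0,L(45,122),(-X,Y,5)),(0,L(175,465),(-X,-Y,5)),
(1,R(680,12),(X,Y,5)),(1,R(413,112),(-X,Y,5)),(1,R(580,482),(-X,-Y,5)),(1,R(800,420),(X,-Y,5)),
(0,L(287,68),(65,115,16)),(0,L(183,449),(-65,-115,16)),(1,R(657,45),(65,115,16)),(1,R(588,465),(-65,-115,16))]
def res(p):
    r=[]
    for i,uv,m in obs:
        m=np.array(m)/1e3; c,s=np.cos(p[3]),np.sin(p[3])
        r+=list(proj(C[i],[p[0]+c*m[0]-s*m[1],p[1]+s*m[0]+c*m[1],p[2]+m[2]])[0]-uv)
    return r
f=least_squares(res,[.573,-.236,.064,.25],loss='soft_l1'); print('plate',f.x.round(4)); print(np.reshape(res(f.x),(-1,2)).round(1).tolist())
a,ea=tri([(C[0],L(208,208)),(C[1],R(588,200))]);b,eb=tri([(C[0],L(256,360)),(C[1],R(642,360))]); print('bar',a,ea,b,eb,(a+b)/2,np.arctan2(*(a-b)[[1,0]])-np.pi/2)
im=cv2.imread('pics/w2.png'); m=np.uint8(im.max(2)<70)*255
m[:,:190]=0;m[:,340:]=0;m[262:]=0;m[30:235,340:353]=np.uint8(im.max(2)<70)[30:235,340:353]*255
k=max(cv2.findContours(m,0,2)[0],key=cv2.contourArea); cc=cam('wrist',w['2'])
Q=np.array([onz(cc,q,.004)[:2] for q in k[:,0]])
r=cv2.minAreaRect(np.float32(Q)*1000); print('mat',r, cv2.approxPolyDP(k,4,True)[:,0].tolist())
```

```text
plate [ 0.578  -0.2393  0.0601  0.3196]
[[-0.1, -1.1], [-1.5, -0.3], [-1.7, -0.9], [-3.0, 2.2], [0.9, -0.8], [-0.1, -0.3], [1.4, -1.3], [0.7, 0.1], [0.7, 3.2], [0.5, 0.6], [-0.3, 2.7]]
bar [ 0.56200751 -0.19268798  0.07373008] [np.float64(0.0), np.float64(0.0)] [ 0.59214575 -0.28208406  0.09495179] [np.float64(0.2), np.float64(0.2)] [ 0.57707663 -0.23738602  0.08434094] 0.32516501813175824
mat ((571.303466796875, 214.40711975097656), (198.98475646972656, 298.012451171875), 9.065589904785156) [[335, 39], [193, 64], [233, 255], [351, 234]]
```

Run:
```python
from h import *
q=down(.322); p=np.array([.5776,-.2385])
arm.movep([*p,.24],q); arm.line_to([*p,.152],.12)
print(sensors.read_ft_force()); arm.move_gripper(0.0,70); arm.pause(.2)
print(sensors.read_opening(),sensors.read_finger_force(),sensors.read_ft_force(),sensors.read_tool_pos())
```

```text
[0.27938924 0.68001383 0.31003164]
0.1102788162705101 68.23207497596741 [-1.90740885  0.51374214  4.19739795] [ 0.57749903 -0.23856812  0.15230331]
```

Run:
```python
from h import *
p=sensors.read_tool_pos()
for z in(.157,.165,.175):
    arm.line_to([p[0],p[1],z],.05); print(z,sensors.read_ft_force().round(2) if hasattr(sensors.read_ft_force(),'round') else sensors.read_ft_force())
arm.line_to([p[0],p[1],.27],.12)
arm.pause(.2); print(sensors.read_opening(),sensors.read_ft_force(),sensors.read_wrist_torque(),sensors.read_time())
im=imaging.snapshot('side'); im2=imaging.snapshot('scene'); cv2.imwrite('pics/lift.png',np.hstack([cv2.resize(im[60:220,180:330],(400,427)),cv2.resize(im2[100:250,120:270],(400,427))]))
```

```text
0.157 [-0.48  0.01 -3.11]
0.165 [-1.61 -0.1  -4.52]
0.175 [-0.51 -0.22 -3.42]
0.10854988641106758 [ 0.75486326 -0.06731612 -4.91070702] [-0.02516867 -0.00356254 -0.05110285] 9.45
```

View pics/lift.png

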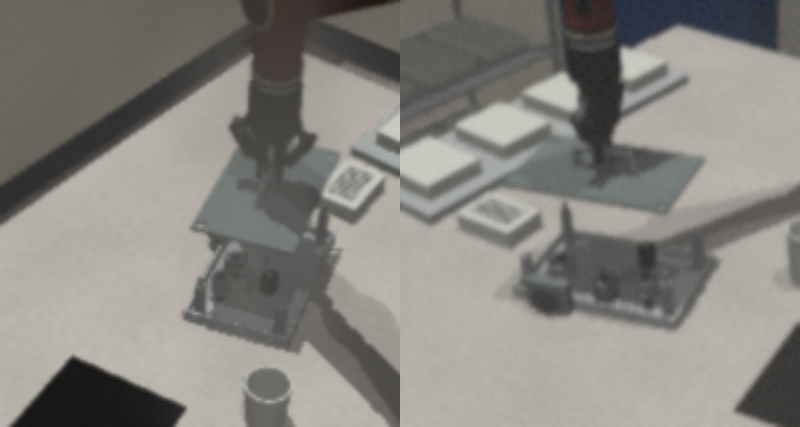

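The picture shows the cover hanging level in the gripper, the drive unit uncovered below it, the roller (dark) standing near the lower middle.

Run:
```python
from h import *
q=down(.158); m=[.5713,.2144]
arm.movep([*m,.20],q); arm.line_to([*m,.102],.1); arm.pause(.3)
f0=sensors.read_ft_force()[2]; z=.102; print(f0)
while z>.085:
    z-=.0015; arm.line_to([*m,z],.03); arm.pause(.05); f=sensors.read_ft_force()[2]
    if f-f0>2.5: break
print(z,f,sensors.read_tool_pos(),sensors.read_wrist_torque())
arm.pause(.2);print(sensors.read_ft_force(),sensors.read_time())
```

```text
-3.7081418378524305
0.09149999999999998 6.001124818242495 [0.57174424 0.21452829 0.09286643] [-0.12282835  0.37482157 -0.03483896]
[-1.22812724  0.06230854  5.14448164] 14.9583
```

Run:
```python
from h import *
import json
arm.move_gripper(1.0,70); p=sensors.read_tool_pos(); arm.line_to([p[0],p[1],.20],.15)
out={}
def snap(k):
    arm.pause(.15); w=wpose(); im=imaging.snapshot('wrist'); cv2.imwrite(f'pics/{k}.png',im); out[k]=[np.array(x).tolist() for x in w]; return im
arm.move_gripper(0.0); 
ims=[]
for k,p in(('t0',(.52,-.16,.33)),('t1',(.62,-.21,.33))):
    arm.movep(list(p),down(0.322)); ims.append(snap(k))
json.dump(out,open('t.json','w')); print(sensors.read_time())
s=imaging.snapshot('scene'); cv2.imwrite('pics/s2.png',s)
c=cam('side'); 
a=[cv2.resize(i[60:340,120:400],(400,400),interpolation=2) for i in ims]
d=imaging.snapshot('side'); cv2.imwrite('pics/d2.png',d)
cv2.imwrite('pics/tz.png',np.vstack([np.hstack(a),np.hstack([cv2.resize(s[200:290,230:360],(400,200)),cv2.resize(d[180:280,145:265],(400,200))])]))
```

```text
19.725
```

View pics/tz.png

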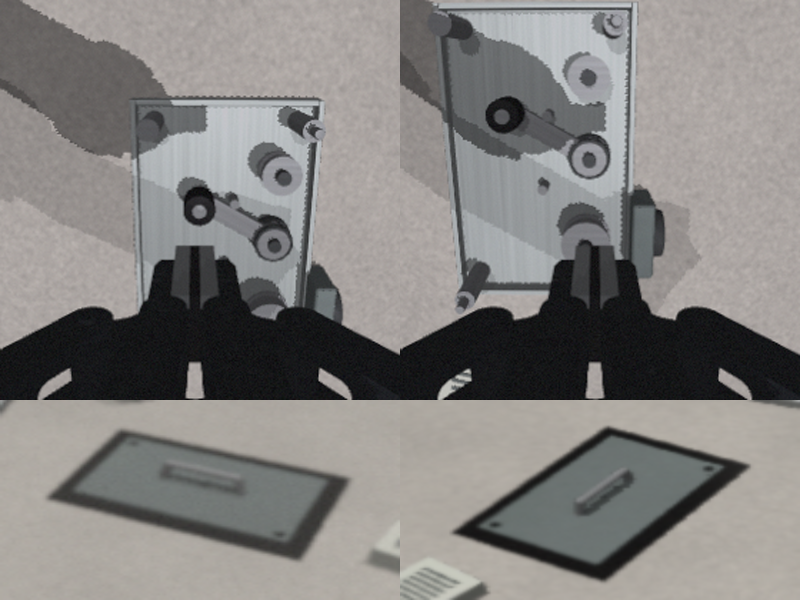

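The cover lies centred and flat on the mat, handle up. Roller top is at (200,211) left / (503,117) right, and pivot top (274,243) / (589,160); now triangulate those.

```bash
cat > g.py <<'E'
from h import *
import json
t=json.load(open('t.json')); A,B=cam('wrist',t['t0']),cam('wrist',t['t1'])
l=lambda x,y:(120+x*.7,60+y*.7); r=lambda x,y:(120+(x-400)*.7,60+y*.7)
T=lambda a,b:tri([(A,l(*a)),(B,r(*b))])
rol,e1=T((200,211),(503,117)); piv,e2=T((275,244),(589,159))
if __name__=='__main__':
    print('roller',rol,e1,'pivot',piv,e2,'dist',np.linalg.norm((rol-piv)[:2]))
    print('pin',T((319,133),(617,20)),'pulley',T((283,177),(588,77)))
    c,s=np.cos(.322),np.sin(.322); w=lambda x,y:np.array([.578+c*x-s*y,-.2393+s*x+c*y])
    from scipy.optimize import fsolve
    pl=fsolve(lambda p:[np.hypot(p[0]+24,p[1]-45)-80,np.hypot(p[0]+30,p[1]+22)-80],[46,7]); print(pl)
    print('predicted roller',w(-.024,.045),'pivot',w(*pl/1e3),'pin',w(.065,.115),'pulley',w(.045,.075))
    print('angle',np.arctan2(*(rol-piv)[[1,0]]))
    Tq=cv2.imread('pics/t0.png')
    print(sensors.read_ft_force())
E
python3 g.py
```

```text
roller [ 0.54125134 -0.20458997  0.05359987] [np.float64(0.1), np.float64(0.1)] pivot [ 0.61844126 -0.21888469  0.03647836] [np.float64(0.4), np.float64(0.4)] dist 0.07850237866353718
pin (array([ 0.60306509, -0.10922959,  0.07787427]), [np.float64(0.0), np.float64(0.0)]) pulley (array([ 0.59598497, -0.15361615,  0.05699603]), [np.float64(0.0), np.float64(0.0)])
[45.29683861  5.02565624]
predicted roller [ 0.5409926  -0.20420795] pivot [ 0.61937834 -0.2201978 ] pin [ 0.60326588 -0.10964031] pulley [ 0.59695237 -0.15391377]
angle 2.9584781940267137
[ 0.02994115 -1.05021589  0.38463182]
```

```bash
cat > k.py <<'E'
from h import *
PV=np.array([.6189,-.2198]); A0=2.943; RR=.0796; Z=.102
def pose(th,z=Z):
    a=A0+th; return [*(PV+RR*np.array([np.cos(a),np.sin(a)])),z], down(a+np.pi/2-2*np.pi)
E
python3 - <<'E'
from k import *
for th in(0,.45,.9,.95):
    j=planner.ik(*pose(th)); print(th,None if j is None else np.round(j,2))
p,q=pose(0,.19)
arm.move_gripper(.62,50); arm.movep(p,q); arm.line_to(pose(0)[0],.1); arm.pause(.1); print(sensors.read_ft_force())
arm.move_gripper(0.0,50); arm.pause(.2); print(sensors.read_opening(),sensors.read_finger_force(),sensors.read_ft_force(),sensors.read_tool_pos(),sensors.read_time())
E
```

```text
0 [ 0.1   0.8   0.37  1.83 -0.48  0.6  -1.01]
0.45 [ 0.21  0.8   0.28  1.78 -0.36  0.61 -0.61]
0.9 [ 0.31  0.82  0.19  1.7  -0.23  0.65 -0.25]
0.95 [ 0.32  0.82  0.17  1.69 -0.21  0.65 -0.22]
[-0.08705073 -0.53356417 -0.56735536]
0.30855417407682084 49.00706648826599 [-1.53416474  1.27853502  5.63648926] [ 0.54104594 -0.20419359  0.10263798] 23.5417
```

Run:
```python
from k import *
def tang(th): a=A0+th; return np.array([-np.sin(a),np.cos(a)])
th=0.
while th<1.0:
    th+=.08 if th<.75 else .02
    p,q=pose(th); arm.line_to(p,.05,q); 
    if th>.75: arm.pause(.05)
    f=np.array(sensors.read_ft_force()); ft=-f[:2]@tang(th); x=sensors.read_tool_pos(); d=np.array(x[:2])-PV
    print(round(th,2),round(ft,1),f.round(1),round((np.arctan2(d[1],d[0])-A0)%(2*np.pi),3),round(np.hypot(*d),4))
    if ft>24 and th>.75: break
arm.pause(.3); print(sensors.read_opening(),sensors.read_finger_force(),sensors.read_ft_force(),sensors.read_time())
ims=[imaging.snapshot(n) for n in('wrist','scene','side')]
cv2.imwrite('pics/fin.png',np.vstack([np.hstack([cv2.resize(ims[1][150:240,140:260],(400,300),interpolation=2),cv2.resize(ims[2][110:200,230:350],(400,300),interpolation=2)]),cv2.resize(np.hstack([ims[0],cv2.resize(ims[1],(512,384))]),(800,300))]))
```

```text
0.08 0.7 [-2.1  1.   6.5] 0.075 0.0794
0.16 2.3 [-1.1  2.4  7.9] 0.153 0.0794
0.24 2.1 [-2.4  2.   8.1] 0.232 0.0794
0.32 2.2 [-1.8  2.   8.4] 0.311 0.0795
0.4 1.0 [-1.2  0.8  9. ] 0.389 0.0795
0.48 2.1 [-1.6  1.8  8.5] 0.468 0.0795
0.56 2.9 [-2.9  2.   8.8] 0.547 0.0795
0.64 3.5 [-2.9  2.5  9.4] 0.626 0.0795
0.72 4.0 [-3.9  2.3  9.5] 0.705 0.0795
0.8 4.2 [-3.6  2.6  9.6] 0.783 0.0794
0.82 3.9 [-3.4  2.3  9. ] 0.803 0.0794
0.84 4.8 [-3.6  3.3  9.4] 0.823 0.0794
0.86 4.7 [-4.   2.8  9.5] 0.842 0.0794
0.88 4.3 [-3.4  2.7  9. ] 0.862 0.0794
0.9 6.9 [-4.7  5.  11.4] 0.87 0.0794
0.92 8.0 [-6.2  5.2 12.4] 0.871 0.0789
0.94 11.0 [-8.1  7.5 14.9] 0.873 0.0785
0.96 13.3 [-8.8  9.9 16.7] 0.876 0.0782
0.98 15.2 [-10.1  11.3  18.2] 0.879 0.078
1.0 17.7 [-11.9  13.1  20.5] 0.882 0.0777
0.3122904221997181 52.9350882768631 [-12.07758658  12.23416355  20.15713212] 29.6417
```

View pics/fin.png

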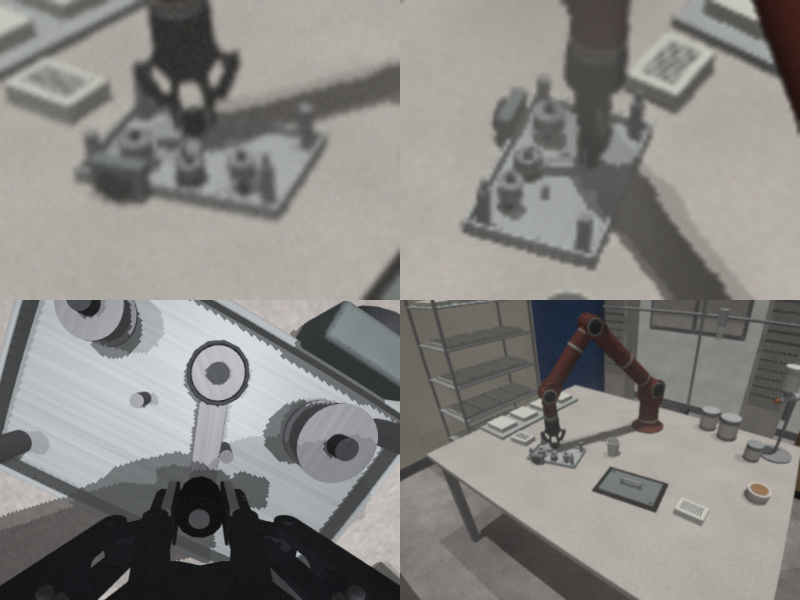

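The arm bar is against its stop pin: the joint stopped at 0.87 and force rose after that. The roller at (200,510) is between the fingers and the cover lies on the mat, so I'm handing in.

```bash
python3 -c "
from station import arm, imaging, planner, sensors
print(arm.finish_job())"
```

```text
the job is handed in; nothing more can be done
None
```

The cover lies flat, handle up, in the middle of the mat. The job was handed in at about 30 s with the fingers still holding the tensioner arm against its stop (0.87 rad), and the shells and cup untouched.

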